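Load a coffee capsule, then hold the water-tank lid open for filling

TASK

Get the coffee machine ready: take the copper capsule out of the wooden capsule tray and stand it upright, right down in the round seat on top of the machine, and let it go while the tank lid is still shut. Then lift the black lid of the water tank by its orange handle until it stands 60 degrees open and keep holding it there, still gripping the handle, so that a colleague can fill the tank: finish while holding the lid, because it falls shut by itself. Leave the other two capsules in their pockets and everything else where it stands.

Things in the scene. Friction and masses are not known exactly. Their poses are not given: they have to be found in the camera images.
- machine: white coffee machine, fixed, 160 mm deep (x), 240 wide (y), 100 high; yaw varies. Origin: centre of its underside, z up, front towards its own -x. Left part (+y, 78 mm wide, aluminium top) is the brew head with the capsule seat; right part the water tank under the black lid. A drip tray (12 mm high) and a spout stick out up to 58 mm in front of the brew head
- seat (a point): centre of the floor of the capsule seat, a round hole 36 mm across, 16 deep, in the aluminium top; mouth at 100 mm above the table, chamfered 2 mm; floor at 84 mm. At [-0.020, 0.081, 0.084] in the machine's frame, same axes. A seated capsule stands on this floor, its upper 14 mm out of the hole
- lid_handle (a point): grip point of the orange handle, on its middle line, 35 mm in front of the lid's edge, 198 mm from the hinge axis. The handle is a bar 56 mm long (out from the lid), 24 wide (along the hinge axis: pinch it across this from above), 14 thick, nothing under it down to the table. Moves with the lid: x along the lid to the hinge, y along the hinge axis, z out of its upper face
- lid_hinge (a point): middle of the lid's hinge axis, at the far upper edge of the tank: [0.082, -0.039, 0.105] in the machine's frame, same axes; its y is the hinge axis. The lid is a black plate 162 x 162 x 9 mm whose middle plane lies 105 mm above the table when shut
- tank_lid (a joint): opening angle of the lid, rad: 0 shut (level), grows as the front rises, stop at 1.45; 60 degrees is 1.047. Lid and handle weigh 150 to 310 g and fall shut when let go; holding takes under 2 N at the handle. The grip point moves on a 198 mm circle about the hinge; the handle may turn between the pads as it rises, so the tool can stay pointing down
- capsule_tray: wooden pocket tray, fixed, 60 (x) x 200 (y) x 18 mm high, turned from start to start. Origin: centre of its underside. Three round pockets 36 mm across and 12 mm deep at y = -64, 0 and +64 mm in its frame; a capsule stands in each, which colour where changes
- capsule_copper: copper-coloured coffee capsule, loose, 20 to 40 g: 30 mm high, its body 29 mm across (tapering downwards), its flat rim, the top 5 mm, 36 mm across. Origin: centre of its foot, z up. In the tray its foot is 6 mm above the table and its upper 18 mm stand out of the pocket: grip it across the rim from above, fingers across the tray's short side
- capsule_green: green coffee capsule, loose, 30 g: same shape and size as the copper one; it stays in its pocket
- capsule_blue: blue coffee capsule, loose, 30 g: same shape and size as the copper one; it stays in its pocket
- spice_jar: glass jar of dried herbs with a yellow cap, loose, 42 mm across, 96 high; origin under its centre; a bystander
- order_card: price card in a wooden foot, loose, 28 x 62 x 92 mm high; origin under its centre; a bystander
Not all that is in view belongs to the job. Of the things like the capsule_green, leave any that is pink or white; of the rest the larger one is meant.

How it is judged (in metres and radians):
On the way:
1. the copper capsule stands upright on the floor of the seat, let go, while the lid is shut (horizontal distance between capsule_copper and seat below 0.006 m and z of capsule_copper in the frame of seat between -0.004 and 0.004 m and angle between capsule_copper's own z axis and vertical below 0.12 rad and contact force between the fingers and capsule_copper below 0.05 N and linear speed of capsule_copper below 0.02 m/s and value of joint tank_lid below 0.08 rad), for 0.2 s.
At the end, for the whole second after the job is handed in: For the last second the lid stands still at 60 degrees +-8, carried by the fingers (over 0.4 N); the copper capsule stands upright on the seat floor (6 mm sideways, 4 mm in height, 0.12 rad), touched by no finger; the green and blue capsules are still down in their pockets (horizontal distance between capsule_copper and seat below 0.006 m and z of capsule_copper in the frame of seat between -0.004 and 0.004 m and angle between capsule_copper's own z axis and vertical below 0.12 rad and contact force between the fingers and capsule_copper below 0.05 N and value of joint tank_lid between 0.907 and 1.187 rad and velocity of joint tank_lid between -0.08 and 0.08 rad/s and contact force between the fingers and tank_lid above 0.4 N and horizontal distance between each of capsule_green, capsule_blue and capsule_tray below 0.08 m and height (world z) of each of capsule_green, capsule_blue below 0.012 m); the arm keeps its last pose, push and grip.
It fails at once if another capsule is moved by more than 15 mm (distance of any of capsule_green, capsule_blue from where it was at the start of the episode above 0.015 m).
It fails at once if the herb jar or the price card is moved by more than 20 mm (distance of any of spice_jar, order_card from where it was at the start of the episode above 0.02 m).
It fails at once if the lid is lifted before the capsule is in (value of joint tank_lid above 0.2 rad and distance between capsule_copper and seat above 0.03 m).
It also fails if it takes over 56 s, if anything falls off the work surface, if the arm or the gripper's body presses on something with over 40 N, if the wrist force passes 120 N, or if a joint passes its speed limit or range.

ROBOT

A 6-joint arm with a two-finger parallel gripper is mounted at the origin on a cart in front of the work surface, level with it; the furniture and walls round the work are solid. World frame = base frame: x ahead of the robot, y to its left, z up, the work surface at z = 0. Lengths are in mm, angles in rad, forces in N, time in s.
With the tool pointing down it reaches from about 325 to 750 mm from the base axis. Payload 7.6 kg.
Tool frame: the origin (TCP) lies midway between the tips of the shut fingers; the grasp point (between the pads) lies 19 mm behind it; z points along the fingers, y is the direction in which the jaws open and shut (so a half turn about z gives the same grasp; the last joint's range is limited). The gripper opens to 85 mm and grips with 20 to 120 N. Pads are 22 mm wide; open, the fingers measure 114 mm over their backs; the gripper's body (76 mm by 85 mm) begins 54 mm behind the grasp point. The pads swing forward as they close: fully open they stand 13 mm farther back than shut.
Start: joints at [1.27, 0.052, 1.401, -0, 1.689, -0.07], TCP at [120.079, 511.104, 231.323] pointing down, gripper open.
Joint ranges: [-2.9, 2.9], [-0.91, 2.17], [0.12, 2.37], [-1.06, 4.2], [0.26, 2.73], [-2.93, 2.93]. Speed limits (rad/s): [2.57, 2.57, 3.01, 3.14, 3.14, 3.14].

INTERFACE

Orientations are given as a rotation vector (axis times angle).
In Python, from plant import manip, camera, calibration, workorder, spotter gives the robot as it stands. The module is installed in compiled form; this text tells all that it offers.
- The arm moves only by the tool step_arm, never from a script. Its argument "deltas" is a list of rows, each a list of 2 entries, a list of its own where there are three numbers: the shift along the tool's x, y, z as a fraction of full scale, then the turn about the tool's z as a fraction of full scale. A call has 1 to 12 rows; each row is the pose to reach, as a shift and turn from the pose commanded when the call began, along the tool's axes at that moment; what a row does not reach only later rows make up. Full scale, the value 1, is 0.25 m for a shift and 1.5 rad for a turn. A row lasts 1/10 s, in which the tool goes at most 50 mm and 8.59 degrees, less where a joint would pass 70% of its speed; a pose out of reach is approached as far as the arm can. A call with a number of a shift or a turn outside -1 to 1 is refused whole. A call with a gripper value outside its range is refused whole. "jaw" is the finger opening in mm, from 0 to 85.4, set as the call begins (left out, the last holds). The fingers move at their own pace and stop on an object; "squeeze" is the grip in N (left out, the last holds). Time passes only in rows, so rows that repeat a pose let the fingers close. It gives the time, the measured TCP pose, the force and the opening at its end, in the units of the state.
- manip.sense(): the state, without advancing time (a new reading comes with each control period).
- camera(name): name is "scene" or "side" or "wrist"; returns the picture (420x560x3 uint8, red, green, blue); there is no depth.
- calibration(name): a dict with "K" (3x3 intrinsics, pixels), "cam_to_world" (4x4, takes a point from camera to world coordinates); the wrist camera has in their place "T_tool_cam" (4x4, takes a point from camera to tool coordinates, whose origin is the TCP and whose axes are the flange's). Camera axes: x right, y up, looking along -z (the intrinsics and any distortion apply to the point x, -y, -z); pixel columns grow to the right and rows downward; lengths in mm; the calibration is good to about 2 mm. A picture is of the moment at which its call begins: read the wrist's pose just before it. calibration takes no time and is no camera call.
- workorder.job_done(): hands the job in, once; it reports no verdict.
Trained networks look in the newest picture that a camera, given by its name, has taken for a name from the list of things; names that differ only in an ending like _2 or _b are one class to them, and where a whole thing is asked for, a point or a joint stands for the part that bears it (a point fixed in the world has none). Each returns a list of dicts, best first, with "confidence" (0 to 1); they miss things now and then, are a little off and sometimes report something else, mostly with a low value. They report only what shows in the picture. A call takes as long as a camera call. They do not tell look-alikes from the thing itself.
- spotter.spot_in(target, camera): "position" ([column, row] in pixels, amid what is visible of it).
- spotter.cut_out(target, camera): "mask" (420x560 bool, what is visible of it) and "position" ([column, row] in pixels, amid what is visible of it).
- spotter.landmark_of(target, camera): "position" ([column, row] in pixels: a listed point, or the origin of a listed thing).
The state is a dict: "time_s": time; "joints": joint angles; "joint_vel": joint speeds; "joint_torque": joint torques, N m; "ee_pos": TCP position; "ee_rot": TCP orientation; "contact_force": force on the tool from outside, world axes, zero at the start; "ft_torque": the same for the moment, N m; "finger_gap": finger opening in mm.
Only numpy, scipy, OpenCV 4.12 (cv2) and the standard library are available. Lean on these libraries where they do the work, as an engineer would, in place of code of your own. Each camera call takes 0.05 s, during which the arm holds its last target.

## Working session

There is one attempt and no reset: what is moved stays moved. The work goes in short steps, Python scripts to look and compute and a tool call to move; the robot and the scene stay as the last step left them, time stands still between calls to the robot, and variables do not carry over. Pictures are saved under pics/ and viewed, and the job is handed in when it is done.

Besides the shell and the picture viewer there is one more tool, called after "Request:" as a command line: name --argument value ..., lists and objects as JSON in quotes. step_arm: Moves the arm, as the interface text tells. Shift numbers are shares of 0.25 m and turn numbers shares of 1.5 rad, none past 1 either way. Its arguments: {"type":"object","properties":{"deltas":{"type":"array","items":{"type":"array"}},"jaw":{"type":"number"},"squeeze":{"type":"number"}},"required":["deltas"]}

```bash
mkdir -p pics
cat > h.py <<'E'
import numpy as np, cv2
from plant import manip, camera, calibration, workorder, spotter
from scipy.spatial.transform import Rotation as R
def save(n,im): cv2.imwrite('pics/'+n+'.png',im[:,:,::-1])
def ray(cam,px,T=None):
    c=calibration(cam);K=np.array(c['K'])
    if T is None:T=np.array(c['cam_to_world'])
    d=c.get('dist',None)
    p=np.array([[px]],float)
    u=cv2.undistortPoints(p,K,np.array(d,float) if d is not None else None)[0,0]
    v=T[:3,:3]@np.array([u[0],-u[1],-1]);return T[:3,3],v
def atz(cam,px,z,T=None):
    o,v=ray(cam,px,T);return o+v*(z-o[2])/v[2]
def proj(cam,P,T=None):
    c=calibration(cam);K=np.array(c['K'])
    if T is None:T=np.array(c['cam_to_world'])
    q=np.linalg.inv(T)@np.append(P,1);q=K@np.array([q[0],-q[1],-q[2]]);return q[:2]/q[2]
def wristT(s):
    T=np.eye(4);T[:3,:3]=R.from_rotvec(s['ee_rot']).as_matrix();T[:3,3]=s['ee_pos'];return T@np.array(calibration('wrist')['T_tool_cam'])
E
python3 - <<'E'
from h import *
s=manip.sense();print(s)
for n in ['scene','side','wrist']:
    print(n,calibration(n))
    save(n+'0',camera(n))
    for t in ['machine','seat','lid_handle','lid_hinge','capsule_tray','capsule_copper','capsule_green','capsule_blue','spice_jar','order_card']:
        print(t,[(np.round(d['position'],1).tolist(),round(d['confidence'],2)) for d in spotter.landmark_of(t,n)])
E
```

```text
{'time_s': 0.0, 'joints': array([ 1.26967481e+00,  5.28386838e-02,  1.40171895e+00, -2.06067343e-05,
        1.68860269e+00, -7.02981701e-02]), 'joint_vel': array([ 0.00137406, -0.00042312, -0.00053981, -0.00047131,  0.00085483,
        0.00035281]), 'joint_torque': array([ 1.34702805e-03, -3.81668758e+01, -3.60185158e+01,  1.76367064e-05,
        6.11191048e-03, -8.39476201e-06]), 'ee_pos': array([120.00232044, 510.79360062, 230.47433913]), 'ee_rot': array([-3.61744725e-01, -3.12042417e+00,  2.42587285e-03]), 'contact_force': array([ 0.19510085, -1.34232289,  0.24491932]), 'ft_torque': array([-0.03493693, -0.00427205, -0.0257225 ]), 'finger_gap': 85.15916293043843}
scene {'K': array([[524.26210994,   0.        , 278.77544425],
       [  0.        , 524.26210994, 215.35405591],
       [  0.        ,   0.        ,   1.        ]]), 'cam_to_world': array([[-5.88526538e-01,  3.70789238e-01, -7.18437092e-01,
        -3.99429287e+02],
       [-8.08370769e-01, -2.55412179e-01,  5.30378467e-01,
         7.71527065e+02],
       [ 1.31610448e-02,  8.92905348e-01,  4.50052027e-01,
         6.95
[... 1594 characters left out ...]
([306.3, 282.7], 0.89)]
order_card []
wrist {'K': array([[327.66778117,   0.        , 282.79047499],
       [  0.        , 327.66778117, 211.01216479],
       [  0.        ,   0.        ,   1.        ]]), 'T_tool_cam': array([[-2.21075636e-04,  9.58755866e-01,  2.84230789e-01,
         7.33259185e+01],
       [ 9.99999383e-01,  5.21458076e-04, -9.81158625e-04,
        -5.89037266e-01],
       [-1.08890603e-03,  2.84230397e-01, -9.58755389e-01,
        -1.42865501e+02],
       [ 0.00000000e+00,  0.00000000e+00,  0.00000000e+00,
         1.00000000e+00]])}
machine []
seat []
lid_handle []
lid_hinge []
capsule_tray []
capsule_copper []
capsule_green []
capsule_blue []
spice_jar []
order_card []
```

Run:
```python
from h import *
for n,(x0,y0,x1,y1) in {'scene':(120,150,420,320),'side':(160,130,380,350)}.items():
    im=cv2.imread(f'pics/{n}0.png')[y0:y1,x0:x1]
    f=min(800/(x1-x0),600/(y1-y0));cv2.imwrite(f'pics/{n}0c.png',cv2.resize(im,None,fx=f,fy=f,interpolation=3));print(f)
```

```text
2.6666666666666665
2.727272727272727
```

View pics/scene0.png

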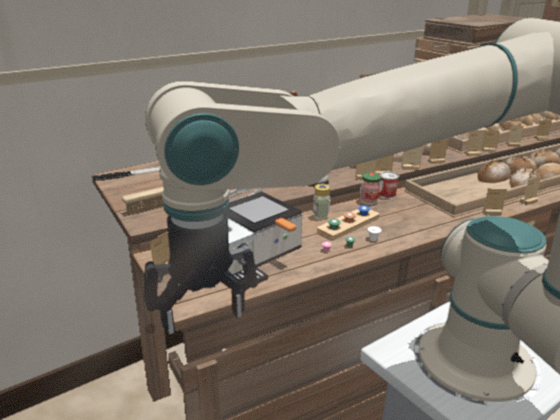

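View pics/side0.png

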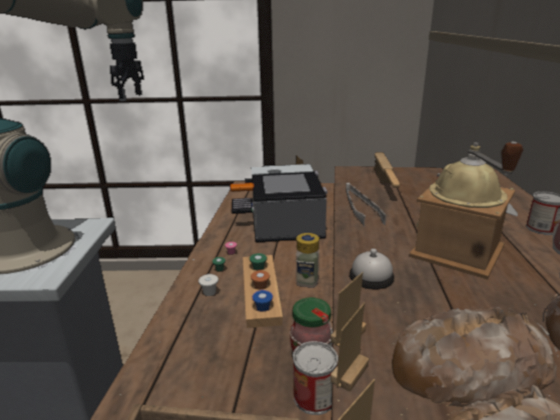

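```bash
sleep 1
```

```text
(no output)
```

View pics/scene0c.png

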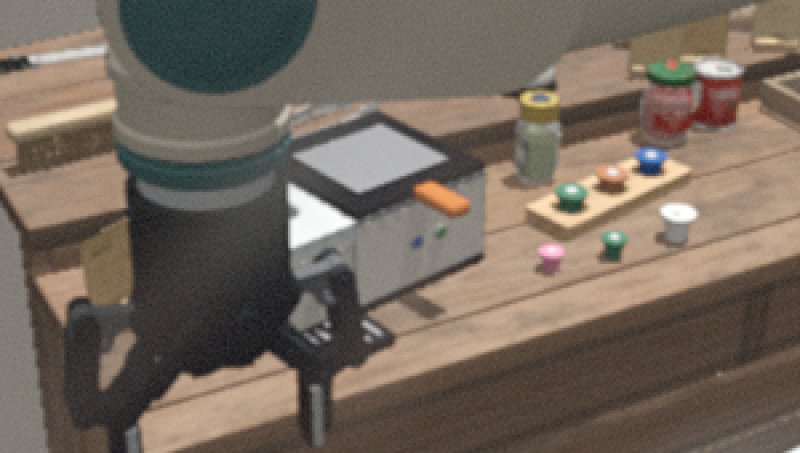

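View pics/side0c.png

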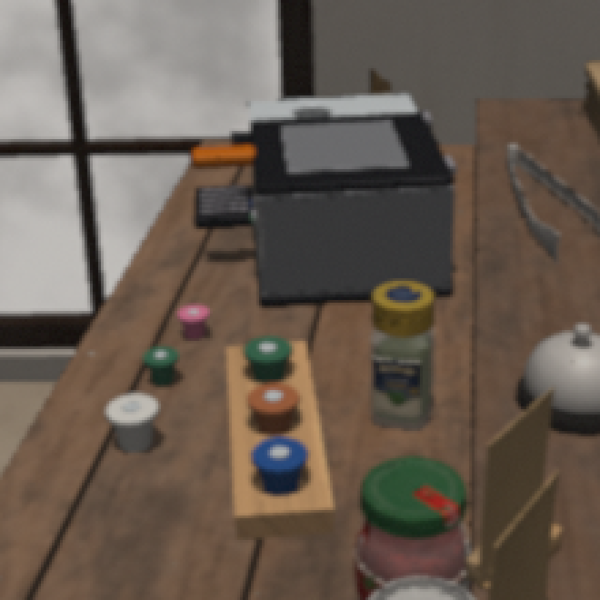

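Run:
```python
from h import *
def p(n,px,z): print(n,px,z,np.round(atz(n,px,z)[:2],0))
p('side',(274.4,176.6),84);p('side',(275,171),100);p('side',(237.9,188),105);p('side',(321.6,185.8),105);p('side',(285,220),0)
p('scene',(287.4,223),105);p('scene',(239.7,200.4),105)
p('side',(260.5,275),36);p('scene',(349,216),36)
p('side',(258,257),36);p('side',(262,296),36);p('side',(306,283),0);p('scene',(321,217),0)
p('scene',(161,267),0)
```

```text
side (274.4, 176.6) 84 [567. 212.]
side (275, 171) 100 [569. 210.]
side (237.9, 188) 105 [486.  82.]
side (321.6, 185.8) 105 [680.  88.]
side (285, 220) 0 [593. 125.]
scene (287.4, 223) 105 [498.  82.]
scene (239.7, 200.4) 105 [673. 109.]
side (260.5, 275) 36 [ 548. -178.]
scene (349, 216) 36 [ 539. -166.]
side (258, 257) 36 [ 540. -113.]
side (262, 296) 36 [ 553. -242.]
side (306, 283) 0 [ 632. -152.]
scene (321, 217) 0 [ 632. -144.]
scene (161, 267) 0 [648. 355.]
```

```bash
cat >> h.py <<'E'
def plan(P,yaw_y=None):
    """P target TCP mm; yaw_y: world angle (rad) of tool y axis (mod pi)"""
    s=manip.sense();M=R.from_rotvec(s['ee_rot']).as_matrix()
    f=M.T@(np.array(P)-s['ee_pos'])/250
    a=np.arctan2(M[1,1],M[0,1]);t=0
    if yaw_y is not None:
        t=-((yaw_y-a+np.pi/2)%np.pi-np.pi/2)
    print('t',round(s['time_s'],2),'pos',np.round(s['ee_pos'],1),'yaw_y',round(a,4),'tilt',np.round(M[:,2],3),'gap',round(s['finger_gap'],1),'F',np.round(s['contact_force'],1),'J',np.round(s['joints'],2))
    print('  shift',np.round(f,4),'turn',round(t/1.5,4),'dist',round(np.linalg.norm(f)*250))
E
python3 - <<'E'
from h import *
plan((263,281,240)); plan((540,-170,220),-0.1)
E
```

```text
t 1.65 pos [120.1 511.1 231.3] yaw_y 1.34 tilt [ 0.  0. -1.] gap 85.3 F [0.1 0.7 0.9] J [ 1.27  0.05  1.4  -0.    1.69 -0.07]
  shift [-0.767  -0.7653 -0.0347] turn 0.0 dist 271
t 1.65 pos [120.1 511.1 231.3] yaw_y 1.34 tilt [ 0.  0. -1.] gap 85.3 F [0.1 0.7 0.9] J [ 1.27  0.05  1.4  -0.    1.69 -0.07]
  shift [-2.2583 -2.268   0.0452] turn 0.96 dist 800
```

Request:
step_arm --deltas '[[[-0.13,-0.13,-0.01],0.08],[[-0.26,-0.26,-0.02],0.16],[[-0.39,-0.39,-0.03],0.24],[[-0.52,-0.52,-0.04],0.32],[[-0.65,-0.65,-0.04],0.4],[[-0.78,-0.78,-0.04],0.48],[[-0.78,-0.78,-0.04],0.48]]' --jaw 60

```text
time_s: 2.35
ee_pos: [267.6, 273.2, 241.7]
ee_rot: [1.451, 2.784, 0.001]
contact_force: [-0.2, 0.8, -0.0]
finger_gap: 59.9
```

Run:
```python
from h import *
plan((400,50,230));plan((540,-170,220),-0.1)
```

```text
t 2.35 pos [267.6 273.2 241.7] yaw_y 0.6099 tilt [ 0.002 -0.    -1.   ] gap 59.9 F [-0.2  0.8 -0. ] J [ 0.7  -0.37  1.75 -0.    1.75  0.09]
  shift [-1.0353 -0.0774  0.0478] turn 0.0 dist 260
t 2.35 pos [267.6 273.2 241.7] yaw_y 0.6099 tilt [ 0.002 -0.    -1.   ] gap 59.9 F [-0.2  0.8 -0. ] J [ 0.7  -0.37  1.75 -0.    1.75  0.09]
  shift [-2.0774 -0.1225  0.089 ] turn 0.4733 dist 521
```

Request:
step_arm --deltas '[[[-0.2,-0.01,0],0.08],[[-0.4,-0.03,0],0.16],[[-0.6,-0.04,0],0.24],[[-0.8,-0.06,0],0.32],[[-1.0,-0.07,0.0],0.4],[[-1.0,-0.07,0],0.475]]'

```text
time_s: 2.95
ee_pos: [398.0, 59.1, 240.9]
ee_rot: [2.333, 2.103, -0.001]
contact_force: [-0.1, 0.6, 0.0]
finger_gap: 59.9
```

Run:
```python
from h import *
plan((540,-170,220),-0.1)
```

```text
t 2.95 pos [398.   59.1 240.9] yaw_y -0.1036 tilt [-0.    -0.001 -1.   ] gap 59.9 F [-0.1  0.6  0. ] J [ 0.06 -0.31  1.71 -0.    1.74  0.16]
  shift [-0.8526  0.6596  0.0846] turn -0.0024 dist 270
```

Request:
step_arm --deltas '[[[-0.14,0.11,0.02],0],[[-0.28,0.22,0.04],0],[[-0.42,0.33,0.06],0],[[-0.56,0.44,0.08],0],[[-0.7,0.55,0.08],0],[[-0.85,0.66,0.085],0],[[-0.85,0.66,0.085],0],[[-0.85,0.66,0.085],0]]'

```text
time_s: 3.75
ee_pos: [541.2, -163.8, 218.9]
ee_rot: [-2.321, -2.115, 0.001]
contact_force: [0.7, 0.3, 0.5]
finger_gap: 59.8
```

Run:
```python
from h import *
s=manip.sense();im=camera('wrist');save('w1',im);T=wristT(s)
for t in ['capsule_copper','capsule_green','capsule_blue','capsule_tray']:
    print(t,[(np.round(d['position'],1).tolist(),round(d['confidence'],2)) for d in spotter.landmark_of(t,'wrist')])
    for d in spotter.cut_out(t,'wrist'):
        print('  cut',np.round(d['position'],1),round(d['confidence'],2),d['mask'].sum(),np.round(atz('wrist',d['position'],36,T)[:2],1))
plan((540,-170,220))
```

```text
capsule_copper [([289.3, 195.0], 0.75)]
  cut [290.3 201.7] 0.67 917 [ 546.2 -178.5]
capsule_green [([201.4, 129.6], 0.75), ([203.4, 200.8], 0.59), ([274.5, 133.3], 0.57), ([204.8, 55.5], 0.55)]
  cut [200. 208.] 0.95 892 [ 452.6 -176.6]
  cut [195.1 129.8] 0.9 619 [460.8 -98.4]
  cut [274.4 137.9] 0.65 1107 [ 536.3 -113.1]
  cut [203.   53.3] 0.64 616 [479.3 -32.3]
capsule_blue [([296.0, 250.3], 0.74)]
  cut [297.7 255. ] 0.69 802 [ 549.  -238.5]
capsule_tray [([289.2, 187.9], 0.85)]
  cut [285.3 178. ] 0.92 7363 [ 543.3 -153.4]
t 4.2 pos [ 540.9 -163.3  220.5] yaw_y -0.0919 tilt [ 0.001 -0.    -1.   ] gap 60.1 F [ 0.  -0.   0.3] J [-0.36  0.17  1.3   0.    1.68 -0.27]
  shift [-0.0269 -0.0013  0.0019] turn 0.0 dist 7
```

View pics/w1.png

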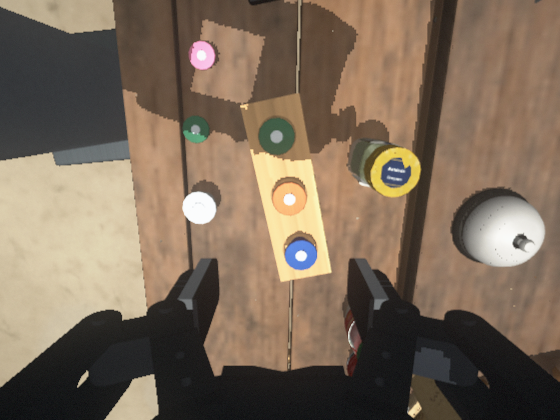

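Run:
```python
from h import *
im=cv2.imread('pics/w1.png')
c=cv2.resize(im[90:290,180:440],None,fx=3,fy=3,interpolation=3);cv2.imwrite('pics/w1c.png',c)
hsv=cv2.cvtColor(im,cv2.COLOR_BGR2HSV)
for n,(x,y) in {'cop':(290,199),'blue':(301,255),'green':(277,136)}.items(): print(n,hsv[y-12,x],hsv[y,x+12],hsv[y+12,x],hsv[y,x-13],hsv[y-30,x])
s=manip.sense();T=wristT(s);print(atz('wrist',(290.5,198),36,T),atz('wrist',(301,253.5),36,T),atz('wrist',(277,135),36,T))
```

```text
cop [ 17 122 251] [ 16 125 251] [ 16 127 251] [ 17 123 251] [ 22  84 251]
blue [110 145 227] [111 149 218] [110 149 216] [111 148 223] [ 22  84 251]
green [68 77 93] [59 62 95] [53 62 95] [61 64 91] [ 16 110 160]
[ 546.92227324 -174.78958706   36.        ] [ 552.96181294 -237.57487754   36.        ] [ 539.21761576 -110.50770345   36.        ]
```

View pics/w1c.png

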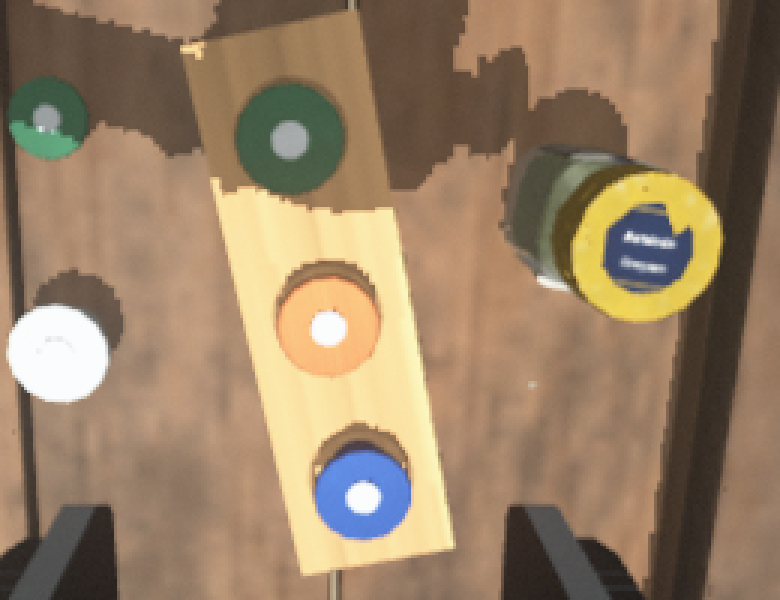

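Run:
```python
from h import *
plan((545.7,-175.8,80),0.108)
plan((545.7,-175.8,20),0.108)
```

```text
t 4.2 pos [ 540.9 -163.3  220.5] yaw_y -0.0919 tilt [ 0.001 -0.    -1.   ] gap 60.1 F [ 0.  -0.   0.3] J [-0.36  0.17  1.3   0.    1.68 -0.27]
  shift [-0.0478  0.0231  0.562 ] turn -0.1332 dist 141
t 4.2 pos [ 540.9 -163.3  220.5] yaw_y -0.0919 tilt [ 0.001 -0.    -1.   ] gap 60.1 F [ 0.  -0.   0.3] J [-0.36  0.17  1.3   0.    1.68 -0.27]
  shift [-0.0478  0.023   0.802 ] turn -0.1332 dist 201
```

Request:
step_arm --deltas '[[[-0.048,0.023,0.1],-0.09],[[-0.048,0.023,0.25],-0.133],[[-0.048,0.023,0.4],-0.133],[[-0.048,0.023,0.53],-0.133],[[-0.048,0.023,0.53],-0.133],[[-0.048,0.023,0.53],-0.133],[[-0.048,0.023,0.53],-0.133]]' --jaw 54

```text
time_s: 4.9
ee_pos: [546.9, -176.7, 90.4]
ee_rot: [2.097, 2.334, 0.002]
contact_force: [-1.1, 0.8, -0.1]
finger_gap: 54.5
```

Run:
```python
from h import *
s=manip.sense();im=camera('wrist');save('w2',im);T=wristT(s)
for d in spotter.cut_out('capsule_copper','wrist'):
    print('  cut',np.round(d['position'],1),round(d['confidence'],2),d['mask'].sum(),np.round(atz('wrist',d['position'],36,T)[:2],1))
plan((545.7,-175.8,20),0.108)
print(proj('wrist',(545.7,-175.8,36),T))
```

```text
cut [280.6 230.1] 0.84 2259 [ 544.5 -175.9]
t 5.0 pos [ 546.8 -176.7   90.1] yaw_y 0.1071 tilt [ 0.004 -0.001 -1.   ] gap 53.9 F [-0.7 -0.3  0.8] J [-0.38  0.28  1.44  0.    1.42 -0.48]
  shift [ 0.0045 -0.005   0.2803] turn -0.0006 dist 70
[282.44729706 230.1124092 ]
```

View pics/w2.png

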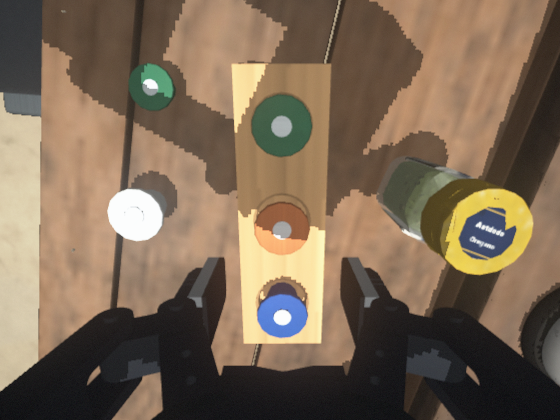

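Request:
step_arm --deltas '[[[0.005,-0.005,0.12],0],[[0.005,-0.005,0.22],0],[[0.005,-0.005,0.28],0],[[0.005,-0.005,0.28],0],[[0.005,-0.005,0.28],0]]'

```text
time_s: 5.5
ee_pos: [545.0, -175.5, 18.8]
ee_rot: [2.098, 2.336, 0.001]
contact_force: [1.1, 0.1, -0.1]
finger_gap: 54.5
```

Request:
step_arm --deltas '[[[0,0,0],0],[[0,0,0],0],[[0,0,0],0],[[0,0,0],0],[[0,0,0],0],[[0,0,0],0]]' --jaw 25 --squeeze 25

```text
time_s: 6.1
ee_pos: [545.3, -175.6, 19.5]
ee_rot: [2.097, 2.335, 0.002]
contact_force: [-1.5, -0.2, 6.2]
finger_gap: 34.4
```

Run:
```python
from h import *
plan((545.7,-175.8,20),0.108)
save('s2',cv2.resize(camera('side')[220:330,180:340],None,fx=5,fy=5));save('w3',camera('wrist'))
```

```text
t 6.1 pos [ 545.3 -175.6   19.5] yaw_y 0.107 tilt [ 0.003 -0.001 -1.   ] gap 34.4 F [-1.5 -0.2  6.2] J [-0.38  0.35  1.49  0.    1.29 -0.48]
  shift [-0.001   0.0014 -0.0019] turn -0.0007 dist 1
```

View pics/s2.png

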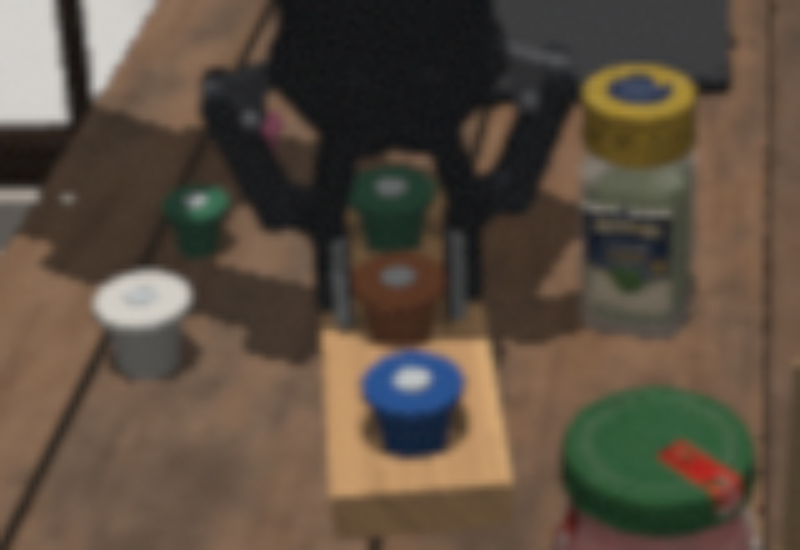

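View pics/w3.png

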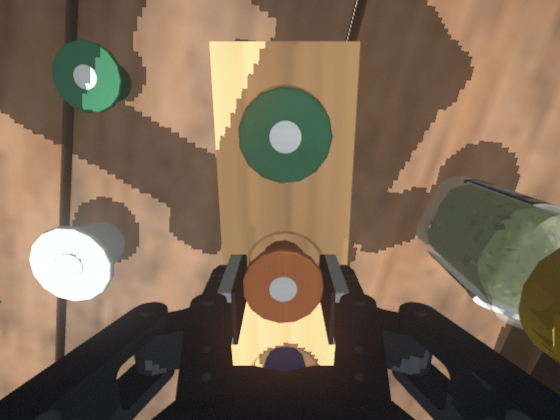

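Request:
step_arm --deltas '[[[0,0,0],0],[[0,0,0],0],[[0,0,0],0],[[0,0,-0.016],0],[[0,0,-0.016],0],[[0,0,-0.016],0]]' --jaw 46

```text
time_s: 6.8
ee_pos: [544.3, -175.2, 21.7]
ee_rot: [2.099, 2.337, 0.0]
contact_force: [1.8, 0.2, 0.5]
finger_gap: 45.8
```

Request:
step_arm --deltas '[[[0,0,0],0],[[0,0,0],0],[[0,0,0],0],[[0,0,0],0],[[0,0,0],0]]' --jaw 25 --squeeze 25

```text
time_s: 7.3
ee_pos: [544.3, -175.2, 21.7]
ee_rot: [2.099, 2.337, 0.0]
contact_force: [-1.2, 0.7, 3.8]
finger_gap: 34.3
```

Run:
```python
from h import *
plan((545.7,-175.8,20),0.108)
save('w4',camera('wrist'))
```

```text
t 7.3 pos [ 544.3 -175.2   21.7] yaw_y 0.107 tilt [ 0. -0. -1.] gap 34.3 F [-1.2  0.7  3.8] J [-0.38  0.35  1.49  0.    1.3  -0.48]
  shift [-0.003   0.0054  0.0069] turn -0.0007 dist 2
```

View pics/w4.png

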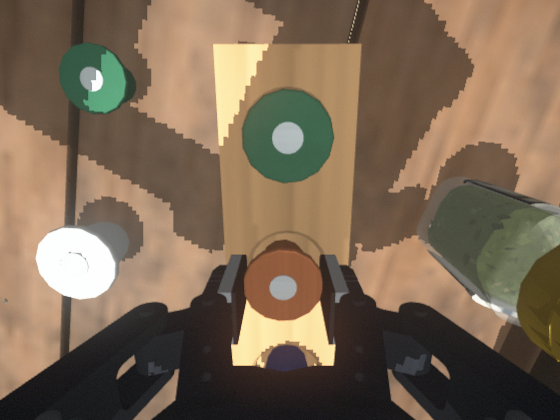

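Request:
step_arm --deltas '[[[0,0,-0.06],0],[[0,0,-0.15],0],[[0,0,-0.3],0],[[0,0,-0.45],0],[[0,0,-0.6],0],[[0,0,-0.7],0],[[0,0,-0.7],0],[[0,0,-0.7],0]]'

```text
time_s: 8.15
ee_pos: [544.3, -175.2, 197.1]
ee_rot: [2.099, 2.336, 0.001]
contact_force: [-0.3, -0.2, -0.1]
finger_gap: 34.5
```

Run:
```python
from h import *
plan((568,211,200),0.1)
plan((530,100,220),0.1)
save('w5',camera('wrist'));save('s5',camera('side'))
```

```text
t 8.15 pos [ 544.3 -175.2  197.1] yaw_y 0.107 tilt [ 0.001 -0.    -1.   ] gap 34.5 F [-0.3 -0.2 -0.1] J [-0.38  0.2   1.31  0.    1.63 -0.48]
  shift [ 1.5257  0.2594 -0.012 ] turn 0.0047 dist 387
t 8.15 pos [ 544.3 -175.2  197.1] yaw_y 0.107 tilt [ 0.001 -0.    -1.   ] gap 34.5 F [-0.3 -0.2 -0.1] J [-0.38  0.2   1.31  0.    1.63 -0.48]
  shift [ 1.1004  0.0609 -0.092 ] turn 0.0047 dist 276
```

View pics/w5.png

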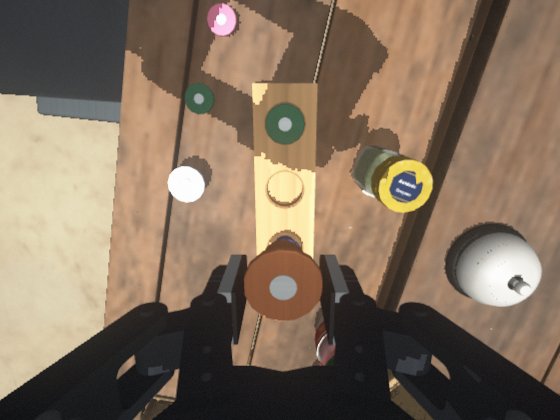

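View pics/s5.png

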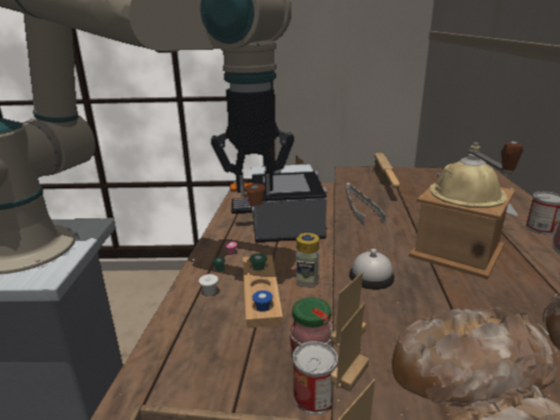

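Request:
step_arm --deltas '[[[0.15,0,-0.1],0],[[0.32,0.02,-0.12],0],[[0.5,0.04,-0.12],0],[[0.68,0.06,-0.12],0],[[0.85,0.08,-0.12],0],[[0.95,0.1,-0.12],0],[[0.95,0.1,-0.12],0],[[0.95,0.1,-0.12],0]]'

```text
time_s: 9.05
ee_pos: [543.3, 63.8, 225.2]
ee_rot: [-2.097, -2.337, 0.003]
contact_force: [-0.2, 0.2, -0.4]
finger_gap: 34.5
```

Run:
```python
from h import *
s=manip.sense();save('w6',camera('wrist'));T=wristT(s)
for t,z in [('machine',0),('seat',84),('lid_handle',105),('lid_hinge',105),('order_card',0)]:
    for d in spotter.landmark_of(t,'wrist'):
        print(t,np.round(d['position'],1),round(d['confidence'],2),np.round(atz('wrist',d['position'],z,T)[:2],1))
plan((568,211,200),0.1)
```

```text
machine [337.5 115.3] 0.86 [592.7 140.5]
seat [338.3   2.5] 0.61 [567.3 220.9]
lid_handle [213.7 169. ] 0.64 [483.3  87.2]
lid_hinge [457.9 167.3] 0.86 [678.6 109.8]
t 9.35 pos [543.7  62.8 226.5] yaw_y 0.1056 tilt [-0.  0. -1.] gap 33.9 F [-0.1 -0.3  0.2] J [ 0.05  0.12  1.34  0.    1.68 -0.06]
  shift [0.5795 0.159  0.1058] turn 0.0037 dist 153
```

View pics/w6.png

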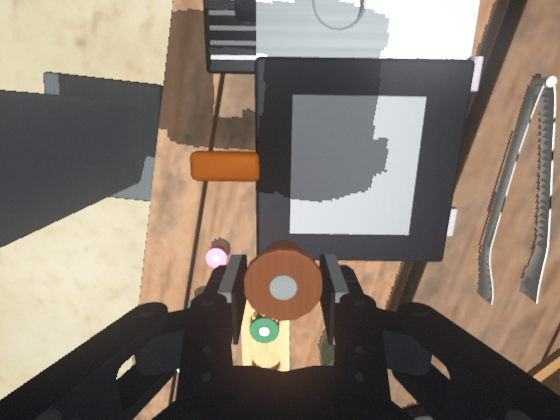

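Run:
```python
from h import *
im=cv2.imread('pics/w6.png');c=cv2.resize(im[0:280,180:500],None,fx=2.5,fy=2.1);cv2.imwrite('pics/w6c.png',c)
s=manip.sense();T=wristT(s)
P=[atz('wrist',p,109.5,T)[:2] for p in [(256.5,58),(473.5,57),(443.5,261),(259,261)]]
for p in P: print(np.round(p,1))
for i,j in [(0,1),(3,2),(3,0),(2,1)]:
    d=P[j]-P[i];print(np.linalg.norm(d),np.arctan2(d[1],d[0]))
c=np.mean(P,0);a=.11;print(c)
```

```text
[512.  171.3]
[668.6 188.5]
[686.3  27.8]
[527.4  11. ]
157.57619280345313 0.10963571624202052
159.75459141441735 0.1052940585120323
161.05631552961296 1.666895862940083
161.735158335699 1.6804127040703074
[598.55669733  99.64283871]
```

View pics/w6c.png

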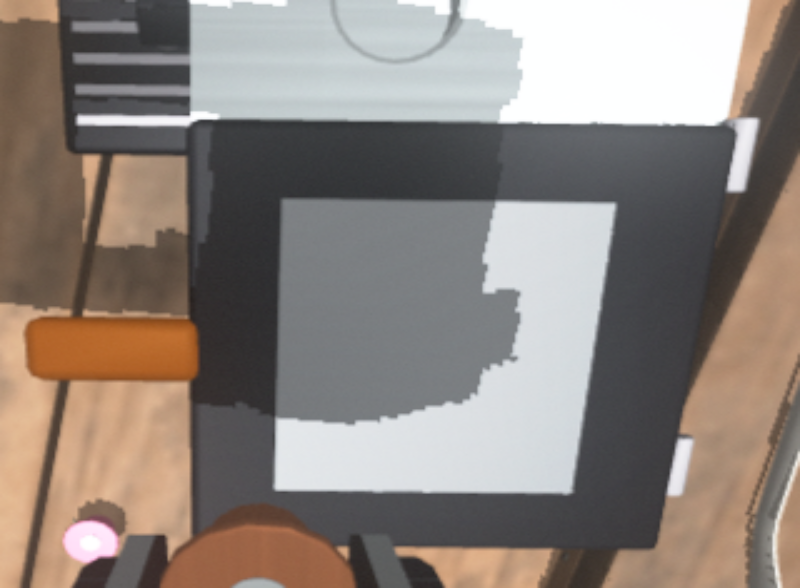

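Request:
step_arm --deltas '[[[0.12,0.04,0],0],[[0.24,0.08,0],0],[[0.3,0.12,0],0],[[0.3,0.12,0],0],[[0.3,0.12,0],0],[[0.3,0.12,0],0]]'

```text
time_s: 9.95
ee_pos: [565.5, 140.4, 226.6]
ee_rot: [2.101, 2.336, -0.0]
contact_force: [0.3, -1.1, -0.4]
finger_gap: 34.5
```

Run:
```python
from h import *
s=manip.sense();im=camera('wrist');save('w7',im);T=wristT(s)
for t,z in [('machine',0),('seat',84),('lid_handle',105),('lid_hinge',105),('order_card',0)]:
    for d in spotter.landmark_of(t,'wrist'):
        print(t,np.round(d['position'],1),round(d['confidence'],2),np.round(atz('wrist',d['position'],z,T)[:2],1))
plan((566,217,200),0.107)
print(proj('wrist',(566,217,84),T),proj('wrist',(566,217,100),T))
save('w7c',cv2.resize(im[0:200,230:500],None,fx=2.9,fy=2.9))
```

```text
machine [306.7 186. ] 0.94 [592.5 136.2]
seat [294.4 105.2] 0.88 [565.6 220.1]
lid_handle [182.1 253.9] 0.91 [481.5  86.1]
lid_hinge [409.6 252.1] 0.78 [679.2 108.7]
t 10.25 pos [565.5 141.  226.7] yaw_y 0.1064 tilt [ 0.  0. -1.] gap 34.2 F [-0.4 -0.2 -0.2] J [0.18 0.22 1.23 0.   1.69 0.07]
  shift [0.302  0.0342 0.1068] turn -0.0004 dist 81
[294.44264744 109.19313276] [295.14270441 108.89561723]
```

View pics/w7.png

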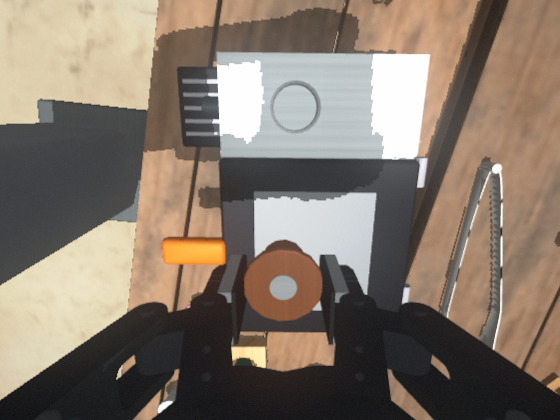

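View pics/w7c.png

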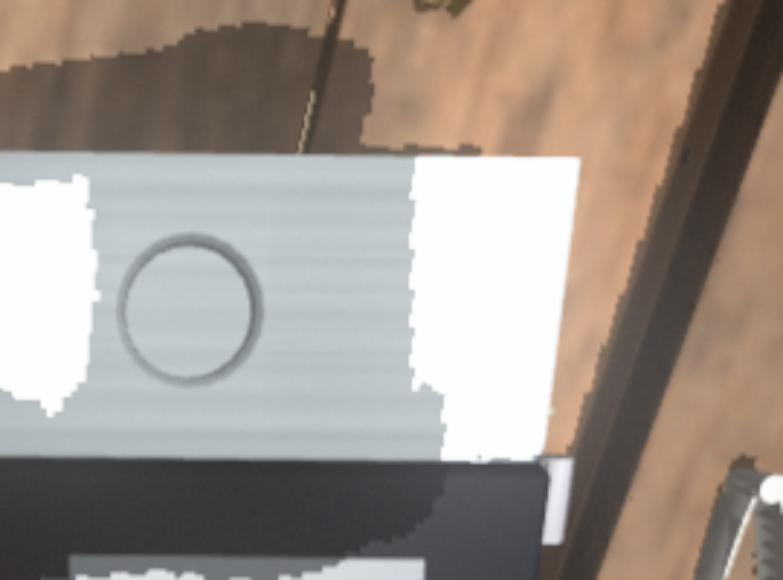

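Run:
```python
from h import *
s=manip.sense();T=wristT(s)
for p in [(295.7,106.9),(270.3,106.9),(321,106.9),(295.7,80.3),(295.7,133.4)]: print(atz('wrist',p,100,T))
# capsule vs TCP : rim top at unknown height
M=R.from_rotvec(s['ee_rot']).as_matrix()
for z in (12,14,16):
  p=atz('wrist',(282.8,287),s['ee_pos'][2]+z,T);print(M.T@(p-s['ee_pos']))
plan((565.8,218.5,150),0.107)
```

```text
[566.31689809 219.158729   100.        ]
[546.50990605 217.04696061 100.        ]
[586.04757862 221.26236127 100.        ]
[564.03825495 238.48510561 100.        ]
[568.68850379 199.04388776 100.        ]
[ -1.98140927  -1.11753636 -12.00043136]
[ -0.8493685   -1.11800069 -14.00034397]
[  0.28267227  -1.11846502 -16.00025658]
t 10.25 pos [565.5 141.  226.7] yaw_y 0.1064 tilt [ 0.  0. -1.] gap 34.2 F [-0.4 -0.2 -0.2] J [0.18 0.22 1.23 0.   1.69 0.07]
  shift [0.308  0.034  0.3068] turn -0.0004 dist 109
```

Request:
step_arm --deltas '[[[0.12,0.02,0.05],0],[[0.24,0.03,0.1],0],[[0.31,0.035,0.15],0],[[0.31,0.035,0.25],0],[[0.31,0.035,0.37],0],[[0.31,0.035,0.37],0],[[0.31,0.035,0.37],0],[[0.31,0.035,0.37],0]]'

```text
time_s: 11.05
ee_pos: [566.9, 219.5, 136.3]
ee_rot: [2.099, 2.336, 0.004]
contact_force: [0.0, -0.1, -0.2]
finger_gap: 34.6
```

Run:
```python
from h import *
plan((566.2,218.7,101),0.107)
save('w8',camera('wrist'));save('s8',cv2.resize(camera('side')[110:240,200:380],None,fx=4.4,fy=4.4))
plan((566.2,218.7,101),0.107)
```

```text
t 11.05 pos [566.9 219.5 136.3] yaw_y 0.1067 tilt [ 0.003  0.001 -1.   ] gap 34.6 F [ 0.  -0.1 -0.2] J [ 0.31  0.33  1.28 -0.    1.53  0.2 ]
  shift [-0.0028 -0.0035  0.1412] turn -0.0002 dist 35
t 11.15 pos [566.8 219.5 136.2] yaw_y 0.1068 tilt [ 0.003  0.001 -1.   ] gap 34.4 F [-0.3  0.3  0.1] J [0.31 0.33 1.28 0.   1.53 0.2 ]
  shift [-0.0031 -0.0034  0.1408] turn -0.0001 dist 35
```

View pics/w8.png

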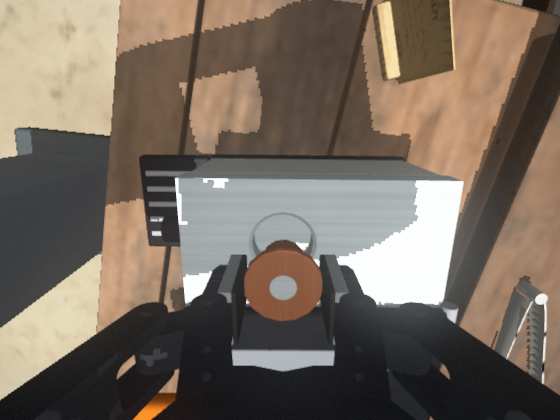

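View pics/s8.png

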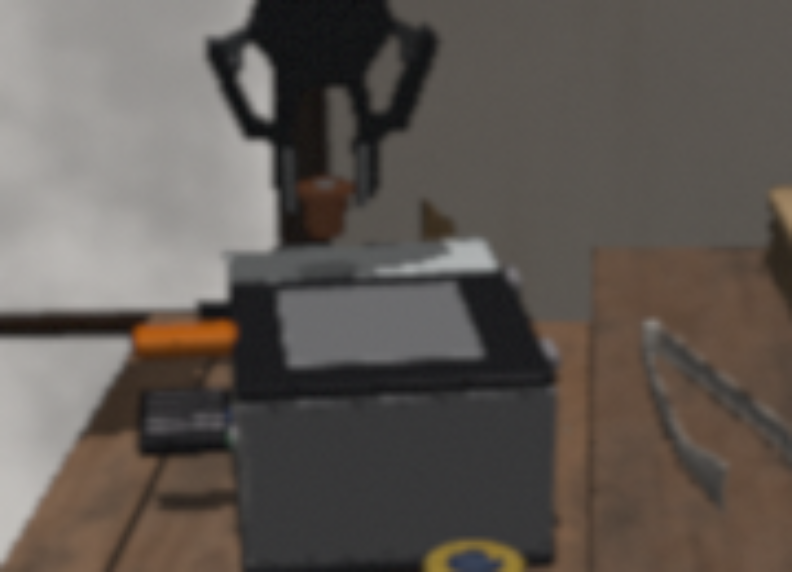

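Run:
```python
from h import *
T=wristT(manip.sense());a=.107
c=np.array([566.2,218.7,100])
for d in [(0,20),(20,0),(-20,0)]:
    print(proj('wrist',c+[d[0]*np.cos(a)-d[1]*np.sin(a),d[0]*np.sin(a)+d[1]*np.cos(a),0],T))
im=cv2.imread('pics/w8.png');cv2.imwrite('pics/w8c.png',cv2.resize(im[190:300,230:340],None,fx=5,fy=5))
```

```text
[283.22824426 210.95857242]
[317.28377145 243.57625265]
[249.15383714 243.69784985]
```

View pics/w8c.png

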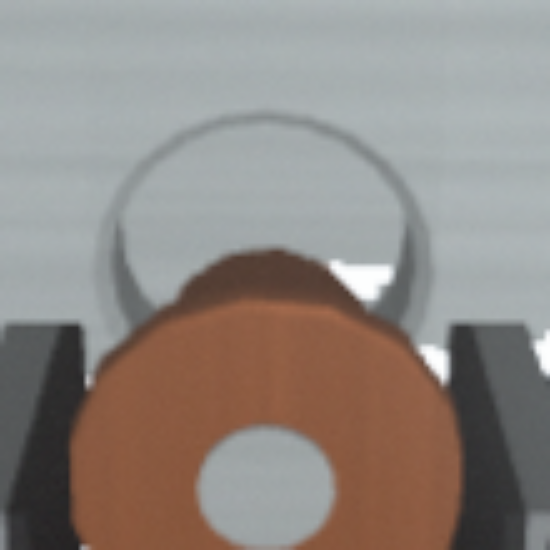

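Request:
step_arm --deltas '[[[-0.004,-0.003,0.03],0],[[-0.004,-0.003,0.06],0],[[-0.004,-0.003,0.09],0],[[-0.004,-0.003,0.115],0],[[-0.004,-0.003,0.135],0],[[-0.004,-0.003,0.135],0],[[-0.004,-0.003,0.135],0]]'

```text
time_s: 11.85
ee_pos: [565.3, 218.4, 100.1]
ee_rot: [-2.099, -2.337, -0.0]
contact_force: [0.0, -0.6, -0.0]
finger_gap: 34.4
```

Run:
```python
from h import *
plan((566.2,218.7,100),0.107)
save('w9',camera('wrist'));save('s9',cv2.resize(camera('side')[110:240,200:380],None,fx=4.4,fy=4.4))
```

```text
t 11.85 pos [565.3 218.4 100.1] yaw_y 0.107 tilt [-0.  0. -1.] gap 34.4 F [ 0.  -0.6 -0. ] J [0.31 0.35 1.32 0.   1.47 0.2 ]
  shift [0.001  0.0036 0.0005] turn -0.0 dist 1
```

View pics/w9.png

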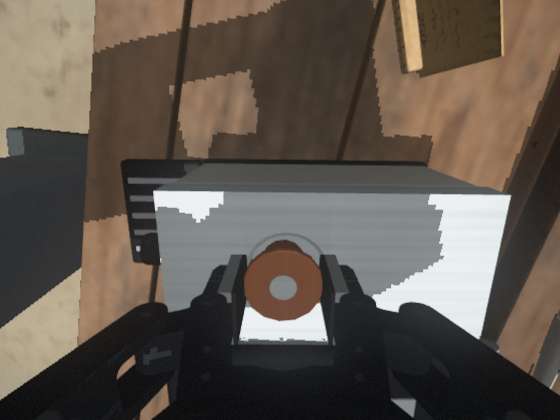

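View pics/s9.png

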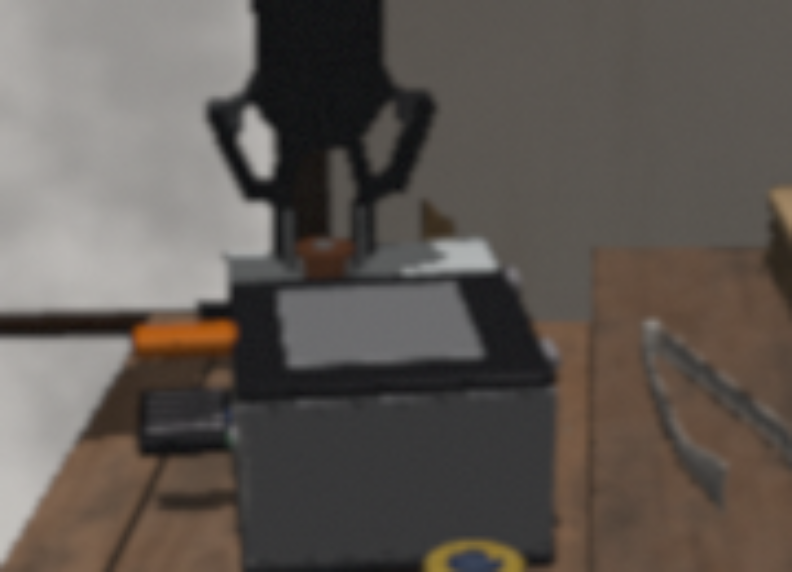

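Request:
step_arm --deltas '[[[0.001,0.003,0.004],0],[[0.001,0.003,0.006],0],[[0.001,0.003,0.006],0]]'

```text
time_s: 12.25
ee_pos: [566.1, 218.7, 99.7]
ee_rot: [2.099, 2.337, 0.001]
contact_force: [-3.6, -1.1, 5.1]
finger_gap: 34.0
```

Request:
step_arm --deltas '[[[0,0,0],0],[[0,0,0],0],[[0,0,0],0],[[0,0,0],0]]' --jaw 50

```text
time_s: 12.65
ee_pos: [566.0, 218.7, 98.6]
ee_rot: [-2.099, -2.337, 0.0]
contact_force: [-0.4, -0.6, 0.2]
finger_gap: 50.2
```

Request:
step_arm --deltas '[[[0,0,-0.05],0],[[0,0,-0.15],0],[[0,0,-0.3],0],[[0,0,-0.45],0],[[0,0,-0.45],0],[[0,0,-0.45],0]]'

```text
time_s: 13.25
ee_pos: [566.5, 218.8, 213.2]
ee_rot: [2.098, 2.336, 0.004]
contact_force: [0.9, 0.2, -1.3]
finger_gap: 50.0
```

Run:
```python
from h import *
s=manip.sense();im=camera('wrist');save('w10',im);T=wristT(s);save('s10',cv2.resize(camera('side')[110:240,200:380],None,fx=4.4,fy=4.4))
plan((566.2,218.7,100),0.107)
for t,z in [('seat',84),('capsule_copper',84),('lid_handle',105),('lid_hinge',105)]:
    for d in spotter.landmark_of(t,'wrist'):
        print(t,np.round(d['position'],1),round(d['confidence'],2),np.round(atz('wrist',d['position'],z,T)[:2],1))
print(proj('wrist',(566.2,218.7,114),T),proj('wrist',(566.2,218.7,100),T))
```

```text
t 13.35 pos [565.6 218.5 210.3] yaw_y 0.107 tilt [-0.002 -0.    -1.   ] gap 50.2 F [-0.3  0.3 -0.7] J [0.31 0.29 1.18 0.   1.68 0.2 ]
  shift [0.0006 0.0033 0.441 ] turn -0.0 dist 110
seat [283.7 202.5] 0.9 [566.7 218.3]
capsule_copper [282.7 203.7] 0.78 [565.9 217.2]
[283.3935971  211.97482365] [283.30311113 207.05386481]
```

View pics/w10.png

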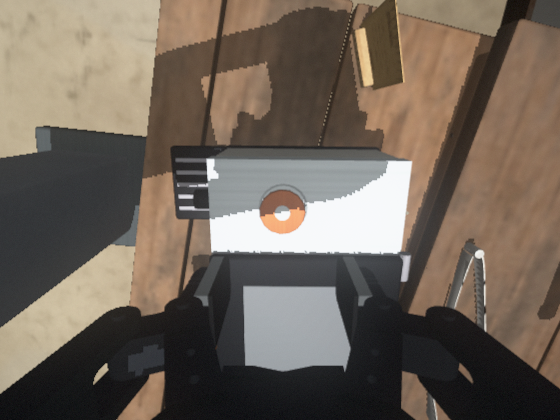

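View pics/s10.png

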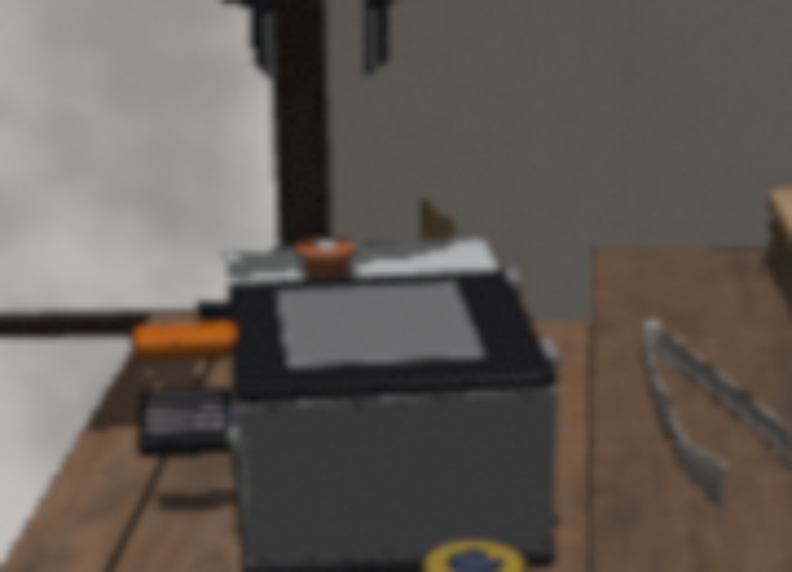

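Run:
```python
from h import *
for z in (114,118,124):
    p=proj('side',(566.2,218.7,z));print((p-[200,110])*4.4)
im=cv2.imread('pics/w10.png');cv2.imwrite('pics/w10c.png',cv2.resize(im[170:250,230:340],None,fx=6,fy=6))
s=manip.sense();print(proj('wrist',(583.5+.6,220.5,114),wristT(s))-proj('wrist',(548.3,216.8,114),wristT(s)))
a=.107;o=np.array([594.6,139.5]);f=np.array([566.2,218.7]);
Rm=np.array([[np.cos(a),-np.sin(a)],[np.sin(a),np.cos(a)]])
o=f-Rm@[-20,81];print('origin',o,'hinge',o+Rm@[82,-39],'handle',o+Rm@[82-198,-39])
```

```text
[324.33947226 241.06880794]
[324.17579966 234.59053453]
[323.92936564 224.83650706]
[47.26030695  0.19539065]
origin [594.73609058 140.29916114] hinge [680.43217104 110.27947104] handle [483.56454104  89.13387432]
```

View pics/w10c.png

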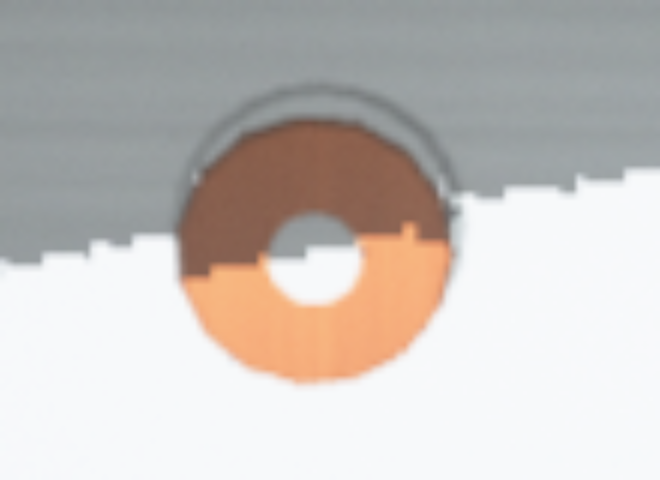

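Run:
```python
from h import *
plan((483.6,89.1,185),1.678)
```

```text
t 13.55 pos [565.7 218.5 210.1] yaw_y 0.107 tilt [-0.002 -0.001 -1.   ] gap 50.3 F [-0.7 -0.5  0.3] J [0.31 0.29 1.18 0.   1.68 0.2 ]
  shift [-0.4797 -0.3814  0.1012] turn 1.047 dist 155
```

Request:
step_arm --deltas '[[[-0.1,-0.08,0],-0.1],[[-0.2,-0.16,0],-0.2],[[-0.3,-0.24,0],-0.3],[[-0.4,-0.32,0],-0.4],[[-0.48,-0.38,0],-0.5],[[-0.48,-0.38,0],-0.6],[[-0.48,-0.38,0],-0.7],[[-0.48,-0.38,0],-0.8],[[-0.48,-0.38,0],-0.9],[[-0.48,-0.38,0],-1.0],[[-0.48,-0.38,0.05],-1.0],[[-0.48,-0.38,0.05],-1.0]]'

```text
time_s: 14.75
ee_pos: [483.4, 89.1, 196.2]
ee_rot: [0.05, -3.137, 0.0]
contact_force: [0.7, 0.1, -0.8]
finger_gap: 49.9
```

Run:
```python
from h import *
s=manip.sense();im=camera('wrist');save('w11',im);T=wristT(s)
plan((483.6,89.1,140),1.678)
for t,z in [('seat',84),('capsule_copper',84),('lid_handle',105),('lid_hinge',105)]:
    for d in spotter.landmark_of(t,'wrist'):
        print(t,np.round(d['position'],1),round(d['confidence'],2),np.round(atz('wrist',d['position'],z,T)[:2],1))
print(proj('wrist',(483.6,89.1,112),T))
```

```text
t 14.8 pos [483.7  89.1 197.1] yaw_y 1.6033 tilt [-0.003 -0.    -1.   ] gap 49.6 F [ 0.5 -0.3 -0.1] J [ 0.11 -0.03  1.55  0.    1.62 -1.5 ]
  shift [-5.000e-04 -1.000e-04  2.283e-01] turn -0.0498 dist 57
seat [429.4 301.7] 0.67 [564.6 221.2]
capsule_copper [426.1 303.4] 0.58 [566.4 218.6]
lid_handle [285.7 214.6] 0.6 [481.8  91.1]
[282.9350366  219.67915211]
```

View pics/w11.png

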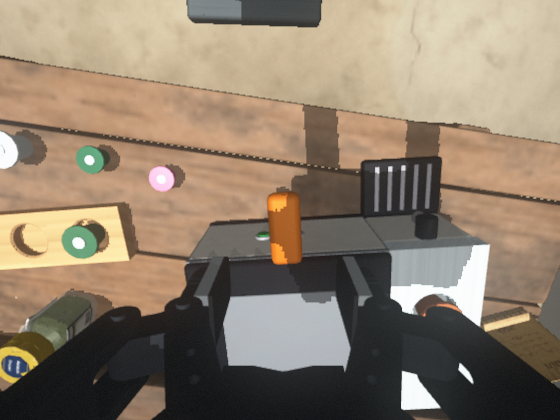

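Request:
step_arm --deltas '[[[0,0,0.12],-0.05],[[0,0,0.24],-0.05],[[0,0.004,0.34],-0.05],[[0,0.004,0.42],-0.05],[[0,0.004,0.445],-0.05],[[0,0.004,0.445],-0.05],[[0,0.004,0.445],-0.05]]'

```text
time_s: 15.7
ee_pos: [485.1, 90.3, 88.9]
ee_rot: [-0.174, 3.135, 0.0]
contact_force: [0.5, 0.2, 0.8]
finger_gap: 49.8
```

Run:
```python
from h import *
save('w12',camera('wrist'));save('s12',cv2.resize(camera('side')[110:240,200:380],None,fx=4.4,fy=4.4))
plan((483.6,89.1,86),1.678)
```

```text
t 15.8 pos [485.2  90.3  89.1] yaw_y 1.6818 tilt [ 0.003  0.    -1.   ] gap 50.3 F [ 0.6 -0.  -0.1] J [ 0.11  0.06  1.68  0.    1.4  -1.57]
  shift [ 0.007  -0.0041  0.0122] turn 0.0025 dist 4
```

View pics/w12.png

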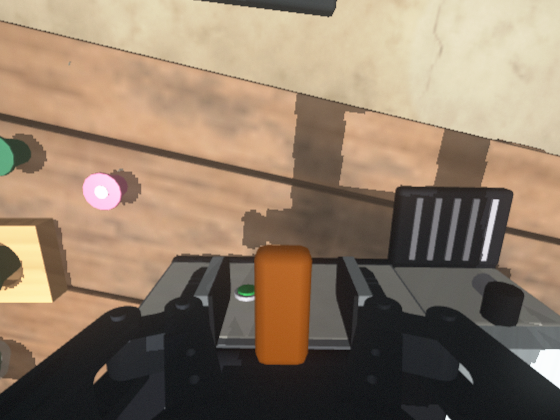

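View pics/s12.png

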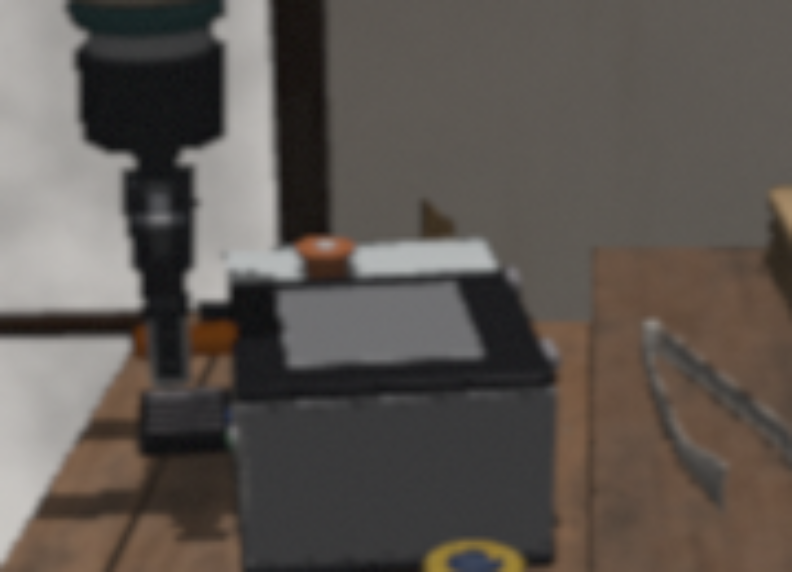

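Request:
step_arm --deltas '[[[0.004,0,0.014],0],[[0.004,0,0.014],0],[[0.004,0,0.014],0],[[0.004,0,0.014],0],[[0.004,0,0.014],0],[[0.004,0,0.014],0],[[0.004,0,0.014],0]]' --jaw 12 --squeeze 35

```text
time_s: 16.5
ee_pos: [483.3, 89.9, 84.1]
ee_rot: [0.174, -3.137, 0.0]
contact_force: [-1.7, -3.8, 2.6]
finger_gap: 23.5
```

Run:
```python
from h import *
plan((483.6,89.1,86),1.678)
a=.107
h=np.array([680.4,110.3]);r=198
# arc in tool-ish terms: horizontal toward hinge, vertical
for th in np.arange(0,1.06,0.0873):
    print(round(th,2), 'x',round(-r*(1-np.cos(th))/250,3),'z',round(-r*np.sin(th)/250,3))
```

```text
t 16.5 pos [483.3  89.9  84.1] yaw_y 1.6818 tilt [-0. -0. -1.] gap 23.5 F [-1.7 -3.8  2.6] J [ 0.11  0.06  1.69 -0.    1.39 -1.57]
  shift [-0.0008 -0.0033 -0.0074] turn 0.0025 dist 2
0.0 x -0.0 z -0.0
0.09 x -0.003 z -0.069
0.17 x -0.012 z -0.138
0.26 x -0.027 z -0.205
0.35 x -0.048 z -0.271
0.44 x -0.074 z -0.335
0.52 x -0.106 z -0.396
0.61 x -0.143 z -0.454
0.7 x -0.185 z -0.509
0.79 x -0.232 z -0.56
0.87 x -0.283 z -0.607
0.96 x -0.338 z -0.649
1.05 x -0.396 z -0.686
```

Request:
step_arm --deltas '[[[0,0,-0.035],0],[[-0.003,0,-0.069],0],[[-0.007,0,-0.104],0],[[-0.012,0,-0.138],0],[[-0.019,0,-0.172],0],[[-0.027,0,-0.205],0],[[-0.037,0,-0.238],0],[[-0.048,0,-0.271],0],[[-0.06,0,-0.303],0],[[-0.074,0,-0.335],0],[[-0.089,0,-0.366],0],[[-0.106,0,-0.396],0]]'

```text
time_s: 17.7
ee_pos: [509.8, 92.5, 183.5]
ee_rot: [0.174, -3.136, 0.002]
contact_force: [1.4, -6.1, -3.3]
finger_gap: 22.9
```

Run:
```python
from h import *
plan((483.6,89.1,86),1.678)
save('s13',cv2.resize(camera('side')[80:240,180:380],None,fx=3.75,fy=3.75))
```

```text
t 17.7 pos [509.8  92.5 183.5] yaw_y 1.6815 tilt [-0.    -0.001 -1.   ] gap 22.9 F [ 1.4 -6.1 -3.3] J [ 0.11  0.05  1.5  -0.    1.59 -1.57]
  shift [ 0.1056 -0.0014  0.3901] turn 0.0024 dist 101
```

View pics/s13.png

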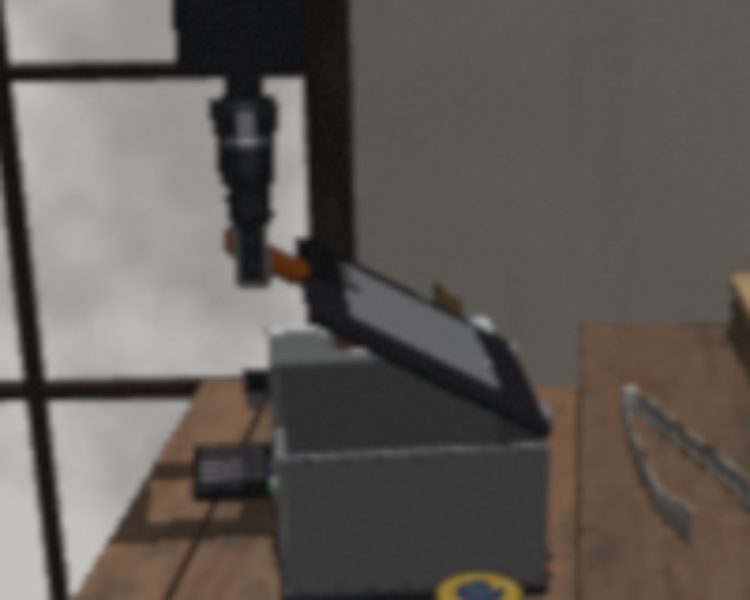

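Request:
step_arm --deltas '[[[-0.018,-0.003,-0.029],0],[[-0.037,-0.006,-0.058],0],[[-0.057,-0.006,-0.086],0],[[-0.079,-0.006,-0.113],0],[[-0.102,-0.006,-0.139],0],[[-0.126,-0.006,-0.164],0],[[-0.151,-0.006,-0.188],0],[[-0.177,-0.006,-0.211],0],[[-0.204,-0.006,-0.233],0],[[-0.232,-0.006,-0.253],0],[[-0.26,-0.006,-0.272],0],[[-0.29,-0.006,-0.29],0]]'

```text
time_s: 18.95
ee_pos: [582.4, 99.3, 255.8]
ee_rot: [0.174, -3.136, 0.001]
contact_force: [-2.0, -0.6, -3.8]
finger_gap: 23.5
```

Request:
step_arm --deltas '[[[0,0,0],0],[[0,0,0],0],[[0,0,0],0]]'

```text
time_s: 19.25
ee_pos: [582.1, 99.3, 255.6]
ee_rot: [-0.174, 3.136, -0.001]
contact_force: [0.7, -0.7, -1.2]
finger_gap: 23.3
```

Run:
```python
from h import *
plan((581,100,257),1.678)
im=camera('side');save('s14',cv2.resize(im[80:240,180:380],None,fx=3.75,fy=3.75))
save('w14',camera('wrist'))
for t in ['lid_handle','lid_hinge']:
  for d in spotter.landmark_of(t,'side'): print(t,d['position'],d['confidence'])
a=.107;h=np.array([680.4,110.3,105])
for th in (50,55,60,65,70):
    t=np.radians(th);p=h+198*np.array([-np.cos(t)*np.cos(a),-np.cos(t)*np.sin(a),np.sin(t)]);print(th,p,proj('side',p))
    # lid right-front corner (machine y -0.12)
    q=h+163*np.array([-np.cos(t)*np.cos(a),-np.cos(t)*np.sin(a),np.sin(t)])+81*np.array([np.sin(a),-np.cos(a),0]);print('   corner',(proj('side',q)-[180,80])*3.75)
save('sc14',camera('scene'))
```

```text
t 19.25 pos [582.1  99.3 255.6] yaw_y 1.6818 tilt [ 0.001 -0.    -1.   ] gap 23.3 F [ 0.7 -0.7 -1.2] J [ 0.11  0.23  1.15 -0.    1.75 -1.58]
  shift [ 0.0041  0.0031 -0.0055] turn 0.0025 dist 2
lid_handle [277.9, 108.8] 0.56
lid_hinge [322.0, 184.4] 0.7
50 [553.85592669  96.70787243 256.67679974] [265.49235821 120.81274798]
   corner [373.5539371  233.17243125]
55 [567.48136636  98.17138399 267.19210477] [271.58226262 115.75745573]
   corner [393.8028112  216.75750369]
60 [581.966185    99.72720164 276.47302995] [278.12188841 111.21793788]
   corner [415.4916194  202.01255628]
65 [597.20014442 101.36348467 284.44894183] [285.05294274 107.24211552]
   corner [438.43005165 189.08793349]
70 [613.06730497 103.06777998 291.05913892] [292.31173135 103.87211841]
   corner [462.41142427 178.11582841]
```

View pics/s14.png

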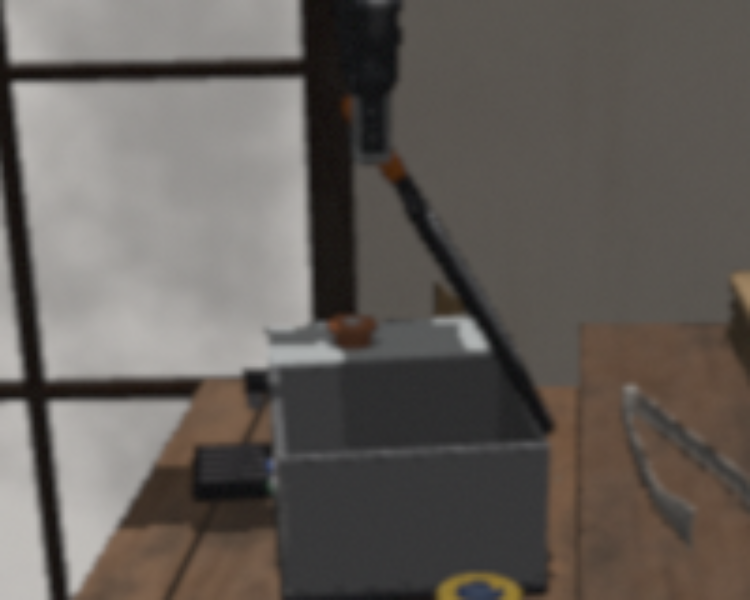

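View pics/w14.png

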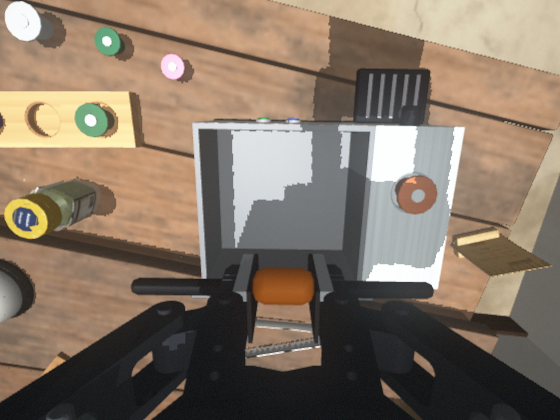

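View pics/sc14.png

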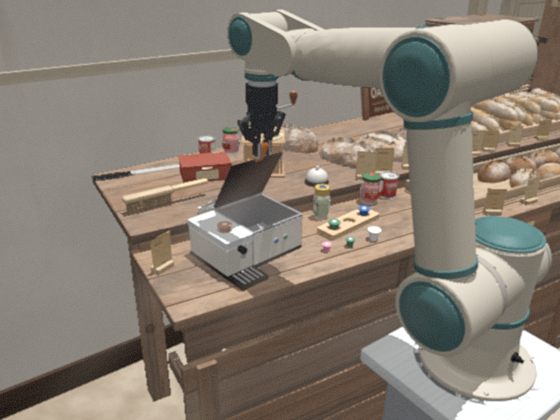

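Run:
```python
from h import *
s=manip.sense();T=wristT(s);camera('wrist')
for d in spotter.cut_out('capsule_copper','wrist'): print(d['position'],d['confidence'],proj('wrist',(566.2,218.7,114),T))
plan((582,99.5,256));print(np.abs(s['joint_vel']).max())
print(workorder.job_done())
```

```text
[417.3, 196.3] 0.61 [417.49620648 196.42115477]
t 19.6 pos [582.   99.3 255.6] yaw_y 1.6817 tilt [ 0. -0. -1.] gap 23.4 F [ 1.4 -2.1 -2.8] J [ 0.11  0.23  1.15 -0.    1.75 -1.58]
  shift [-0.0001  0.0007 -0.0016] turn 0.0 dist 0
0.0018322974830240761
the job is handed in; nothing more can be done
None
```

I seated the copper capsule, raised the tank lid to about 60 degrees, and handed the job in at 19.6 s with the gripper still holding the orange handle. The hand-in call gave no verdict.

- **Capsule:** I took it from the middle pocket of the tray and stood it in the seat while the lid was shut. I regripped it about 4 mm higher first, so the fingertips would clear the top of the machine. After release its rim was within about 1 mm of where a seated capsule should be. Before hand-in the trained network put it at pixel (417.3, 196.3), against a predicted (417.5, 196.4), and it looked upright.
- **Lid:** I pinched the handle across its width and raised it along its arc to about 60 degrees. Three readings agree with that:
  - the tool position
  - the handle found in the side picture
  - the slope of the lid in the side picture
- **Hold at hand-in:** The arm was at rest, with a finger opening of 23.4 mm on the 24 mm handle. The wrist carried a load of about 3 N.
- **Bystanders:** In the last pictures the green and blue capsules are still in their pockets, and the herb jar and price card still stand. I checked these by eye only.

No check failed. I did notice a sideways force of about 6 N halfway through the lift, and shifting the tool 1.5 mm sideways brought it down to about 1 to 2 N.

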